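# Flip the stock tags so only full vial bins show green

## Robot

A 6-joint arm with a two-finger parallel gripper is mounted at the origin on a cart in front of the work surface, level with it; the furniture and walls round the work are solid. World frame = base frame: x ahead of the robot, y to its left, z up, the work surface at z = 0. Lengths are in mm, angles in degrees, forces in N, time in s.
With the tool pointing down it reaches from about 350 to 850 mm from the base axis. Payload 8.1 kg.
Tool frame: the origin (TCP) lies between the finger pads; the fingertips stand 25 mm ahead of it and the grasp point (between the pads) lies 6 mm ahead of it (r.tcp_to_tips is the distance from the TCP to the fingertips, in mm); z points along the fingers, y is the line along which they close (so a half turn about z gives the same grasp; the last joint's range is limited). The gripper opens to 85 mm and grips with 20 to 120 N. Pads are 22 mm wide; open, the fingers measure 114 mm over their backs; the gripper's body (76 mm by 85 mm) begins 54 mm behind the grasp point. The pads swing forward as they close: fully open they stand 13 mm farther back than shut.
Start: joints at [59.565, 7.471, 85.268, -0, 87.261, -4.893], TCP at [258.688, 541.374, 256.292] pointing down, gripper open.
Joint ranges: [-169.43, 169.43], [-51.17, 129.36], [1.28, 143.12], [-76.62, 256.62], [0, 156.53], [-152.29, 152.29]. Speed limits (degrees/s): [136.94, 136.94, 159.86, 180, 180, 180].

## Interface

Orientations are given as [roll, pitch, yaw] about the fixed x, y, z axes, in that order (R = Rz(yaw) Ry(pitch) Rx(roll)).
In Python, from bench import r gives the robot as it stands.
- The arm moves only by the tool apply_moves, never from a script. Its arguments are lists of equal length, an entry for each row: "angular": the turn, a rotation vector about the world's x, y, z in units of 8 degrees (1.0 is 8 degrees), a list of three; "travel": the shift along the world's x, y, z in units of 40 mm (1.0 is 40 mm), a list of three; "jaw": the opening, from 0 (shut) to 1 (fully open). A call has 1 to 20 rows; each row shifts and turns the commanded pose from where the row before left it; what a row does not reach is not made up. A row lasts 1/8 s, in which the tool goes at most 62.5 mm and 10.7 degrees, less where a joint would pass 70% of its speed; a pose out of reach is approached as far as the arm can. A call is refused whole if a number of a shift passes 1 or a number of a turn 1, either way. A call with a gripper value outside its range is refused whole. The fingers move at their own pace and stop on an object; "force" is the grip in N (left out, the last holds). Time passes only in rows, so rows that do not move let the fingers close. It gives the time, the measured TCP pose, the force, the opening and the grip force at its end, in the units of the state.
- r.sense(): the state, without advancing time (a new reading comes with each control period).
- r.snapshot(name): name is "scene" or "top" or "wrist"; returns a dict with "color" (384x512x3 uint8, red, green, blue), "fx", "fy", "cx", "cy" (pixels), "distortion" ([k1, k2, p1, p2, k3] as OpenCV has them; the pictures are not rectified), "R" (3x3) and "t" (3): a world point X has camera coordinates R X + t; the wrist camera has in their place "mount" (4x4, takes a point from camera to tool coordinates, whose origin is the TCP and whose axes are the flange's). Camera axes: x right, y down, z forward; pixel columns grow to the right and rows downward; lengths in mm; the calibration is good to about 2 mm. A picture is of the moment at which its call begins: read the wrist's pose just before it. There is no depth.
- r.hand_in(): hands the job in; it is judged then, once.
The state is a dict: "time": time; "joint_pos": joint angles; "qd": joint speeds; "joint_efforts": joint torques, N m; "tool_pos": TCP position; "tcp_rot": TCP orientation; "ft_force": force on the tool from outside, world axes, zero at the start; "wrist_torque": the same for the moment, N m; "finger_gap": finger opening in mm; "grip_force": force on a finger pad.
Only numpy, scipy, OpenCV 4.12 (cv2) and the standard library are available. Lean on these libraries where they do the work, as an engineer would, in place of code of your own. Each camera call takes 0.05 s, during which the arm holds its last target. There are 200 camera calls.

## Task

Each bin on the stock board has a hinged tag in front of it, green on one face and red on the other; it shows the face that lies upward. With a fingertip, gently push over the tags that are wrong, so that only the full bins (four vials) show green and every other bin shows red; leave the tags that are already right as they are. Pinch or lift nothing, and do not disturb the vials or the things standing around the board.

Things in the scene. Friction and masses are not known exactly. Their poses are not given: they have to be found in the camera images.
- tag_1 (a joint): tag at place 1 from the left: rad from upright, limits +-0.95. Positive: leans left (board +y), green face up. Negative: leans right (board -y), red face up. A smooth plate, 50 mm along the hinge, 42 mm from hinge to free edge, 4.4 mm thick, 30 g, with a 6 mm bead on the free edge. Swings freely and falls by its weight to the side of upright it is on; under 1 N moves it
- hinge_1 (a point): middle of tag 1's hinge line, which runs along board x 28 mm above the worktop; axes as the board's. The white board (190 x 470 x 12 mm, fixed) may be turned up to 0.2 rad; its x axis points away from the robot, its y left along the row of places, 112 mm apart. Lying over, the tag's free edge is 34 mm to the side and 52 mm above the worktop; upright 70 mm. Cheeks and rubber rests by the hinge reach 32 mm above the worktop
- tag_2 (a joint): tag at place 2 from the left: rad from upright, limits +-0.95. Positive: leans left (board +y), green face up. Negative: leans right (board -y), red face up. A smooth plate, 50 mm along the hinge, 42 mm from hinge to free edge, 4.4 mm thick, 30 g, with a 6 mm bead on the free edge. Swings freely and falls by its weight to the side of upright it is on; under 1 N moves it
- hinge_2 (a point): middle of tag 2's hinge line, which runs along board x 28 mm above the worktop; axes as the board's. Lying over, the tag's free edge is 34 mm to the side and 52 mm above the worktop; upright 70 mm. Cheeks and rubber rests by the hinge reach 32 mm above the worktop
- tag_3 (a joint): tag at place 3 from the left: rad from upright, limits +-0.95. Positive: leans left (board +y), green face up. Negative: leans right (board -y), red face up. A smooth plate, 50 mm along the hinge, 42 mm from hinge to free edge, 4.4 mm thick, 30 g, with a 6 mm bead on the free edge. Swings freely and falls by its weight to the side of upright it is on; under 1 N moves it
- hinge_3 (a point): middle of tag 3's hinge line, which runs along board x 28 mm above the worktop; axes as the board's. Lying over, the tag's free edge is 34 mm to the side and 52 mm above the worktop; upright 70 mm. Cheeks and rubber rests by the hinge reach 32 mm above the worktop
- tag_4 (a joint): tag at place 4 from the left: rad from upright, limits +-0.95. Positive: leans left (board +y), green face up. Negative: leans right (board -y), red face up. A smooth plate, 50 mm along the hinge, 42 mm from hinge to free edge, 4.4 mm thick, 30 g, with a 6 mm bead on the free edge. Swings freely and falls by its weight to the side of upright it is on; under 1 N moves it
- hinge_4 (a point): middle of tag 4's hinge line, which runs along board x 28 mm above the worktop; axes as the board's. Lying over, the tag's free edge is 34 mm to the side and 52 mm above the worktop; upright 70 mm. Cheeks and rubber rests by the hinge reach 32 mm above the worktop
- bin_a: open blue bin, 62 x 62 x 34 mm, walls 3 mm, standing at one of the four places on the board (which one changes) and fixed there; origin at the centre of its underside, 12 mm above the worktop. It belongs to the tag straight in front of it (95 mm nearer along board x). It holds up to four vials in a 2 x 2 pattern: four vials = full
- bin_b: open blue bin, 62 x 62 x 34 mm, walls 3 mm, standing at one of the four places on the board (which one changes) and fixed there; origin at the centre of its underside, 12 mm above the worktop. It belongs to the tag straight in front of it (95 mm nearer along board x). It holds up to four vials in a 2 x 2 pattern: four vials = full
- bin_c: open blue bin, 62 x 62 x 34 mm, walls 3 mm, standing at one of the four places on the board (which one changes) and fixed there; origin at the centre of its underside, 12 mm above the worktop. It belongs to the tag straight in front of it (95 mm nearer along board x). It holds up to four vials in a 2 x 2 pattern: four vials = full
- bin_d: open blue bin, 62 x 62 x 34 mm, walls 3 mm, standing at one of the four places on the board (which one changes) and fixed there; origin at the centre of its underside, 12 mm above the worktop. It belongs to the tag straight in front of it (95 mm nearer along board x). It holds up to four vials in a 2 x 2 pattern: four vials = full
- vial_1: small glass vial with white cap, 23 mm diameter, 46 mm high, standing loose in a bin (top 61 mm above the worktop); origin at the centre of its underside, at most 20 mm from its bin's origin in the horizontal
- vial_2: small glass vial with white cap, 23 mm diameter, 46 mm high, standing loose in a bin (top 61 mm above the worktop); origin at the centre of its underside, at most 20 mm from its bin's origin in the horizontal
- vial_3: small glass vial with white cap, 23 mm diameter, 46 mm high, standing loose in a bin (top 61 mm above the worktop); origin at the centre of its underside, at most 20 mm from its bin's origin in the horizontal
- vial_4: small glass vial with white cap, 23 mm diameter, 46 mm high, standing loose in a bin (top 61 mm above the worktop); origin at the centre of its underside, at most 20 mm from its bin's origin in the horizontal
- vial_5: small glass vial with white cap, 23 mm diameter, 46 mm high, standing loose in a bin (top 61 mm above the worktop); origin at the centre of its underside, at most 20 mm from its bin's origin in the horizontal
- vial_6: small glass vial with white cap, 23 mm diameter, 46 mm high, standing loose in a bin (top 61 mm above the worktop); origin at the centre of its underside, at most 20 mm from its bin's origin in the horizontal
- vial_7: small glass vial with white cap, 23 mm diameter, 46 mm high, standing loose in a bin (top 61 mm above the worktop); origin at the centre of its underside, at most 20 mm from its bin's origin in the horizontal
- vial_8: small glass vial with white cap, 23 mm diameter, 46 mm high, standing loose in a bin (top 61 mm above the worktop); origin at the centre of its underside, at most 20 mm from its bin's origin in the horizontal
- vial_9: small glass vial with white cap, 23 mm diameter, 46 mm high, standing loose in a bin (top 61 mm above the worktop); origin at the centre of its underside, at most 20 mm from its bin's origin in the horizontal
- diluent_bottle: loose white bottle, 35 mm diameter, 66 mm high, stands on the worktop near the board; origin at the centre of its underside; not part of the job
- stopper: loose black rubber stopper, 31 mm diameter, 28 mm high, stands on the worktop near the board; origin at the centre of its underside; not part of the job
- cup: loose empty white sample cup, 35 mm diameter, 36 mm high, stands on the worktop near the board; origin at the centre of its underside; not part of the job

How it is judged (in metres and radians):
At the end, for the whole second after the job is handed in: The tags of the two bins with four vials rest with green upward (joint above 0.85 rad), the tags of the two other bins rest with red upward (joint below -0.85 rad), all still, with every vial, the bottle, the stopper and the cup within 20 mm of where they stood (((horizontal distance between bin_a and hinge_1 below 0.12 m and value of joint tag_1 above 0.85 rad) or (horizontal distance between bin_a and hinge_4 below 0.12 m and value of joint tag_4 above 0.85 rad)) and ((horizontal distance between bin_c and hinge_2 below 0.12 m and value of joint tag_2 above 0.85 rad) or (horizontal distance between bin_c and hinge_3 below 0.12 m and value of joint tag_3 above 0.85 rad)) and ((horizontal distance between bin_b and hinge_1 below 0.12 m and value of joint tag_1 below -0.85 rad) or (horizontal distance between bin_b and hinge_4 below 0.12 m and value of joint tag_4 below -0.85 rad)) and ((horizontal distance between bin_d and hinge_2 below 0.12 m and value of joint tag_2 below -0.85 rad) or (horizontal distance between bin_d and hinge_3 below 0.12 m and value of joint tag_3 below -0.85 rad)) and velocity of joint tag_1 between -0.1 and 0.1 rad/s and velocity of joint tag_2 between -0.1 and 0.1 rad/s and velocity of joint tag_3 between -0.1 and 0.1 rad/s and velocity of joint tag_4 between -0.1 and 0.1 rad/s and distance of each of vial_1, vial_2, vial_3, vial_4, vial_5, vial_6, vial_7, vial_8, vial_9, diluent_bottle, stopper, cup from where it was at the start of the episode below 0.02 m); the robot touches nothing.
It fails at once if a tag that was right from the start is swung away from its rest (its angle falls below 0.5 rad) ((horizontal distance between bin_a and hinge_1 below 0.12 m and not (value of joint tag_1 above 0.5 rad)) or (horizontal distance between bin_a and hinge_4 below 0.12 m and not (value of joint tag_4 above 0.5 rad)) or (horizontal distance between bin_d and hinge_2 below 0.12 m and not (value of joint tag_2 below -0.5 rad)) or (horizontal distance between bin_d and hinge_3 below 0.12 m and not (value of joint tag_3 below -0.5 rad))).
It fails at once if a vial is lifted or shifted by more than 20 mm (distance of any of vial_1, vial_2, vial_3, vial_4, vial_5, vial_6, vial_7, vial_8, vial_9 from where it was at the start of the episode above 0.02 m).
It fails at once if the bottle, the stopper or the cup is lifted or shifted by more than 20 mm (distance of any of diluent_bottle, stopper, cup from where it was at the start of the episode above 0.02 m).
It fails at once if a tag is pinched or pressed hard by the fingers (more than 15 N) (contact force between the fingers and tag_1 above 15 N or contact force between the fingers and tag_2 above 15 N or contact force between the fingers and tag_3 above 15 N or contact force between the fingers and tag_4 above 15 N).
It also fails if it takes over 38 s, if anything falls off the work surface, if the arm or the gripper's body presses on something with over 40 N, if the wrist force passes 120 N, or if a joint passes its speed limit or range.

## Working session

There is one attempt and no reset: what is moved stays moved. The work goes in short steps, Python scripts to look and compute and a tool call to move; the robot and the scene stay as the last step left them, time stands still between calls to the robot, and variables do not carry over. Pictures are saved under pics/ and viewed, at most 10 in all, crops included, and the job is handed in when it is done.

Besides the shell and the picture viewer there is one more tool, called after "Request:" as name(argument=value, ...) on one line, values as JSON. apply_moves: Moves the arm, as the interface text tells. Its arguments: {"type":"object","properties":{"angular":{"type":"array"},"travel":{"type":"array"},"jaw":{"type":"array"},"force":{"type":"number"}},"required":["angular","travel","jaw"]}

```bash
mkdir -p pics; cat > h.py <<'E'
import numpy as np,cv2,pickle
from bench import r
def snap(n,f):
    s=r.snapshot(n); pickle.dump(s,open(f'pics/{f}.pkl','wb')); cv2.imwrite(f'pics/{f}.png',cv2.resize(s['color'][:,:,::-1],None,fx=1.5,fy=1.5,interpolation=cv2.INTER_CUBIC)); return s
def world(s,u,v,z):
    K=np.array([[s['fx'],0,s['cx']],[0,s['fy'],s['cy']],[0,0,1]])
    p=cv2.undistortPoints(np.array([[[u,v]]],float),K,np.array(s['distortion']))[0,0]
    R=np.array(s['R']);t=np.array(s['t']);c=-R.T@t;d=R.T@np.array([p[0],p[1],1]);return c+d*(z-c[2])/d[2]
E
python3 -c "
from h import *
snap('top','top1');snap('scene','sc1');print(r.sense())"
```

```text
{'time': 0.1, 'joint_pos': array([ 5.95629259e+01,  7.50926307e+00,  8.53230307e+01, -1.00874321e-03,
        8.72616454e+01, -4.89426527e+00]), 'qd': array([-0.05179158, -0.00782143, -0.14665579, -0.03289416, -0.03567228,
       -0.04147478]), 'joint_efforts': array([ 1.03930393e-03, -5.70955575e+01, -5.01939404e+01, -1.76508406e-04,
        8.30118195e-03,  6.47960474e-05]), 'tool_pos': array([258.47859139, 540.96943873, 255.36520911]), 'tcp_rot': array([-1.79906317e+02, -7.01078405e-03,  1.54457234e+02]), 'ft_force': array([-0.10859357, -0.1862716 , -0.31820929]), 'wrist_torque': array([-0.02699086,  0.03215291, -0.00411838]), 'grip_force': 0.0, 'finger_gap': 85.366790182619}
```

View pics/top1.png

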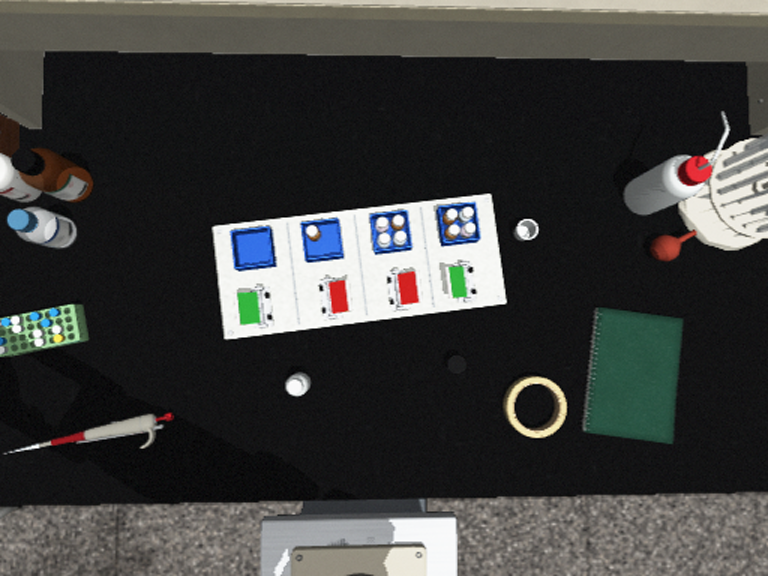

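View pics/sc1.png

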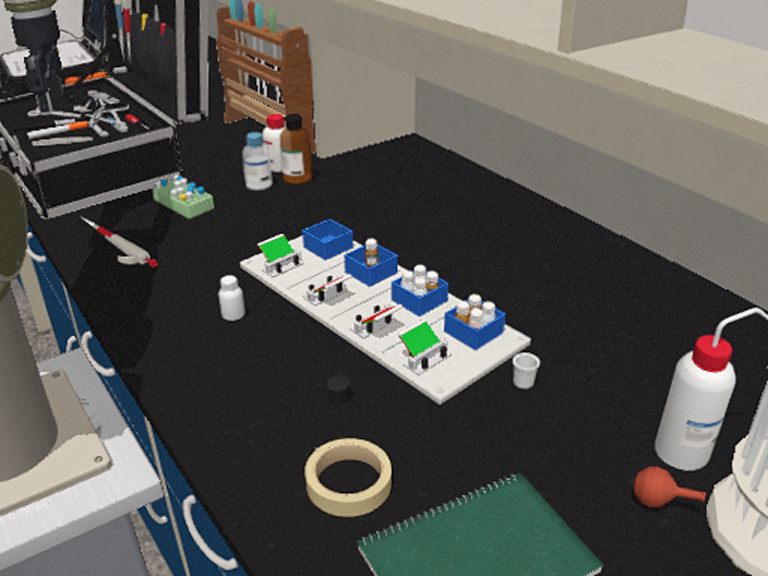

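The top view shows places 1 to 4 with 0, 1, 4 and 4 vials. Their tags show green, red, red and green. So tag 1 (about (250,308)) must go to red and tag 3 (about (405,288)) to green. Next, an enlarged crop to measure from.

```bash
python3 -c "
from h import *
s=pickle.load(open('pics/top1.pkl','rb'))
c=s['color'][120:262,135:345,::-1]
cv2.imwrite('pics/crop.png',cv2.resize(c,None,fx=3.8,fy=3.8,interpolation=cv2.INTER_CUBIC))
for u,v in [(213,226),(491,194),(506,304),(225,340)]: print(world(s,u/1.5,v/1.5,12).round(1))
R=np.array(s['R']);print((-R.T@s['t']).round(0))
for n,(u,v,z) in dict(cup=(526,230,36),stop=(456,363,28),bot=(297,382,66)).items(): print(n,world(s,u/1.5,v/1.5,z).round(0))
"
```

```text
[628.4 240.2  12. ]
[ 684.1 -223.8   12. ]
[ 497.6 -245.6   12. ]
[440.7 217.7  12. ]
[461. -20. 903.]
cup [ 618. -275.   36.]
stop [ 401. -158.   28.]
bot [377.  93.  66.]
```

View pics/crop.png

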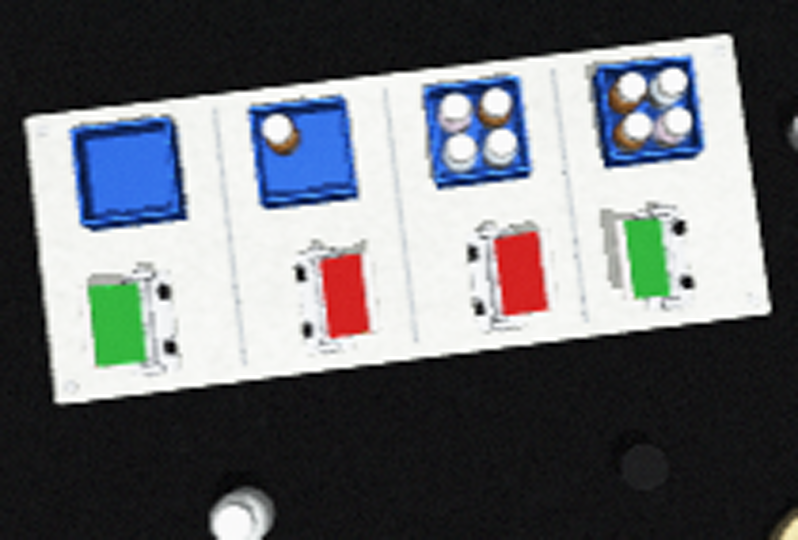

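The crop shows the free edge of tag 1 centred at (91,326), and that of tag 3 at (544,272).

```bash
python3 -c "
from h import *
s=pickle.load(open('pics/top1.pkl','rb'))
yaw=np.radians(6.84);X=np.array([np.cos(yaw),np.sin(yaw)]);Y=np.array([-X[1],X[0]]);C=np.array([562.7,-2.9])
for n,u,v in [('t1',91.5,326.5),('t2',365,292),('t3',544,271.5),('t4',628,260)]:
  p=world(s,u/3.8+135,v/3.8+120,54)[:2];print(n,p.round(1),'board',((p-C)@X).round(1),((p-C)@Y).round(1))
for n,u,v in [('b1',129,172),('b2',303,152),('b3',477,132),('b4',650,111)]:
  p=world(s,u/3.8+135,v/3.8+120,46)[:2];print(n,'board',((p-C)@X).round(1),((p-C)@Y).round(1))
print(r.tcp_to_tips)
for by in [168,-56]:print((C+X*-47+Y*by).round(1))
print(X,Y)
"
```

```text
t1 [489.9 186.2] board -49.7 196.5
t2 [510.6  18.3] board -49.2 27.2
t3 [523.1 -93.5] board -50.1 -85.2
t4 [ 530.2 -146.4] board -49.3 -138.6
b1 board 44.2 165.0
b2 board 44.0 55.7
b3 board 43.7 -55.0
b4 board 44.1 -166.5
25.0
[496.  158.3]
[522.7 -64.1]
[0.9928826  0.11909716] [-0.11909716  0.9928826 ]
```

Request:
apply_moves(angular=[[0,0,-0.72],[0,0,-0.72],[0,0,-0.72],[0,0,-0.72],[0,0,-0.72],[0,0,-0.72],[0,0,-0.72],[0,0,-0.72],[0,0,-0.72],[0,0,-0.72],[-0.5,-0.06,0],[-0.5,-0.06,0],[-0.5,-0.06,0],[-0.5,-0.06,0],[0,0,0],[0,0,0]], travel=[[0.55,-0.78,-0.26],[0.55,-0.78,-0.26],[0.55,-0.78,-0.26],[0.55,-0.78,-0.26],[0.55,-0.78,-0.26],[0.55,-0.78,-0.26],[0.55,-0.78,-0.26],[0.55,-0.78,-0.26],[0.55,-0.78,-0.26],[0.55,-0.78,-0.26],[0,0,0],[0,0,0],[0,0,0],[0,0,0],[0,0,0],[0,0,0]], jaw=[0,0,0,0,0,0,0,0,0,0,0,0,0,0,0,0])

```text
time: 2.1
tool_pos: [478.5, 229.3, 152.0]
tcp_rot: [-180.0, 16.0, 96.9]
ft_force: [0.3, 0.3, -0.0]
finger_gap: -0.1
grip_force: 0.0
```

```bash
python3 -c "
from h import *
s=r.sense();print(s['time'],s['tool_pos'],s['tcp_rot'],s['finger_gap'],r.tcp_to_tips)
from scipy.spatial.transform import Rotation as Q
print(Q.from_euler('xyz',s['tcp_rot'],degrees=True).as_matrix().round(3))
snap('scene','sc2')
"
```

```text
2.1 [478.49778379 229.34533399 151.97006751] [-179.95500522   16.04814575   96.88373977] -0.06391835054203733 25.0
[[-0.115  0.993  0.032]
 [ 0.954  0.12  -0.275]
 [-0.276 -0.001 -0.961]]
```

View pics/sc2.png

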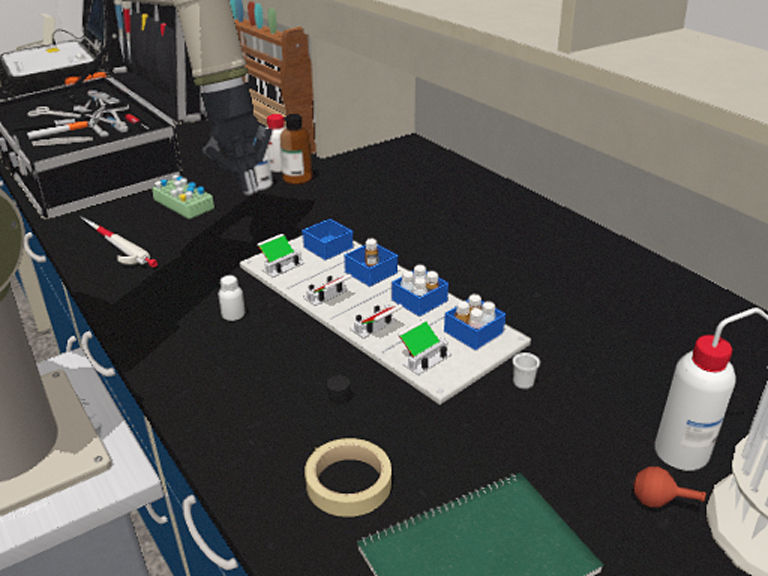

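The tilt is correct: fingertips at about (253,192), clear of the bins. I'll check the tip length by projecting it into this picture.

```bash
python3 -c "
from h import *
s=pickle.load(open('pics/sc2.pkl','rb'))
K=np.array([[s['fx'],0,s['cx']],[0,s['fy'],s['cy']],[0,0,1]])
p=np.array([478.5,229.3,152]);z=np.array([.032,-.275,-.961]);x=np.array([-.115,.954,-.276]);y=np.array([.993,.12,0])
P=np.array([p+z*d+x*a for d in(25,38) for a in(-11,11)])
q=cv2.projectPoints(P,cv2.Rodrigues(np.array(s['R']))[0],np.array(s['t']),K,np.array(s['distortion']))[0][:,0]
c=s['color'][100:140,140:200,::-1];c=cv2.resize(c,None,fx=10,fy=10,interpolation=cv2.INTER_CUBIC)
for i,(u,v) in enumerate(q): cv2.circle(c,(int((u-140+.5)*10),int((v-100+.5)*10)),4,(0,255,0) if i<2 else (0,0,255),-1)
cv2.imwrite('pics/tip.png',np.clip(c*2.0,0,255).astype(np.uint8))
"
```

```text
(no output)
```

View pics/tip.png

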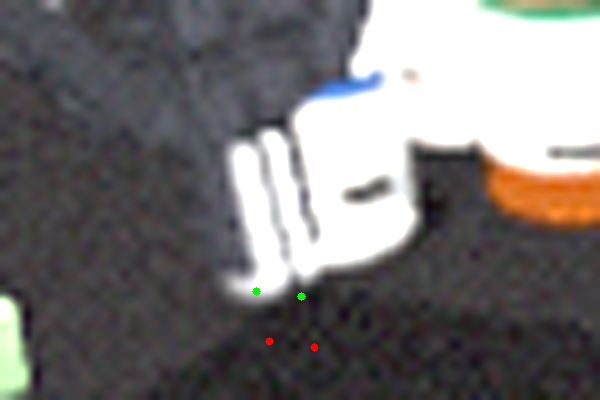

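The computed 25 mm tip positions (green dots) land on the visible fingertips, so that length is confirmed. Now down, push tag 1 toward −y, back off and rise.

Request:
apply_moves(angular=[[0,0,0],[0,0,0],[0,0,0],[0,0,0],[0,0,0],[0,0,0],[0,0,0],[0,0,0],[0,0,0],[0,0,0],[0,0,0],[0,0,0],[0,0,0],[0,0,0],[0,0,0]], travel=[[0.02,0,-0.72],[0.02,0,-0.72],[0,0,-0.71],[0,0,0],[0.02,-0.19,0],[0.02,-0.19,0],[0.02,-0.19,0],[0.02,-0.19,0],[0.02,-0.19,0],[0.02,-0.19,0],[0.02,-0.19,0],[0.02,-0.19,0],[0,0,0],[0,0,0],[0,0,0]], jaw=[0,0,0,0,0,0,0,0,0,0,0,0,0,0,0])

```text
time: 4.03
tool_pos: [486.7, 168.8, 66.3]
tcp_rot: [-180.0, 16.1, 96.9]
ft_force: [0.3, -0.4, 0.0]
finger_gap: -0.0
grip_force: 0.0
```

```bash
python3 -c "
from h import *
snap('scene','sc3')
"
```

```text
(no output)
```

View pics/sc3.png

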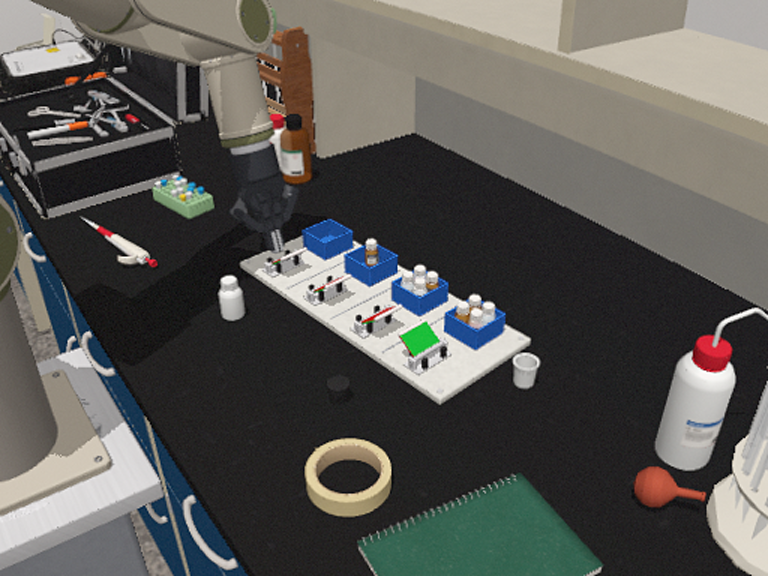

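Tag 1 now lies over to the right, at about (285,262), and the other tags are unchanged. Next: retreat, rise and go above the gap between tags 3 and 4 with the opposite tilt.

Request:
apply_moves(angular=[[0,0,0],[0,0,0],[0,0,0],[0,0,0],[0,0,0],[0.5,0.06,0],[0.5,0.06,0],[0.5,0.06,0],[0.5,0.06,0],[0.5,0.06,0],[0.5,0.06,0],[0.5,0.06,0],[0.5,0.06,0],[0,0,0],[0,0,0],[0,0,0],[0,0,0]], travel=[[-0.06,0.5,0.1],[-0.06,0.5,0.1],[0,0,0.77],[0,0,0.77],[0,0,0.77],[0.11,-0.905,0],[0.11,-0.905,0],[0.11,-0.905,0],[0.11,-0.905,0],[0.11,-0.905,0],[0.11,-0.905,0],[0.11,-0.905,0],[0.11,-0.905,0],[0.11,-0.905,0],[0.11,-0.905,0],[0,0,0],[0,0,0]], jaw=[0,0,0,0,0,0,0,0,0,0,0,0,0,0,0,0,0])

```text
time: 6.2
tool_pos: [526.3, -152.3, 166.8]
tcp_rot: [-180.0, -16.2, 96.9]
ft_force: [-0.0, 0.1, -0.6]
finger_gap: -0.0
grip_force: 0.0
```

Request:
apply_moves(angular=[[0,0,0],[0,0,0],[0,0,0],[0,0,0],[0,0,0],[0,0,0]], travel=[[-0.017,0.138,-0.504],[-0.017,0.138,-0.504],[-0.017,0.138,-0.504],[-0.017,0.138,-0.504],[0,0,0],[0,0,0]], jaw=[0,0,0,0,0,0])

```text
time: 6.95
tool_pos: [523.7, -130.8, 87.0]
tcp_rot: [179.9, -16.1, 96.9]
ft_force: [0.3, -0.2, 0.5]
finger_gap: -0.2
grip_force: 0.0
```

```bash
python3 -c "
from h import *
s=snap('scene','sc4')
c=s['color'][120:280,170:380,::-1];cv2.imwrite('pics/c4.png',cv2.resize(c,None,fx=3.7,fy=3.7,interpolation=cv2.INTER_CUBIC))
"
```

```text
(no output)
```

View pics/c4.png

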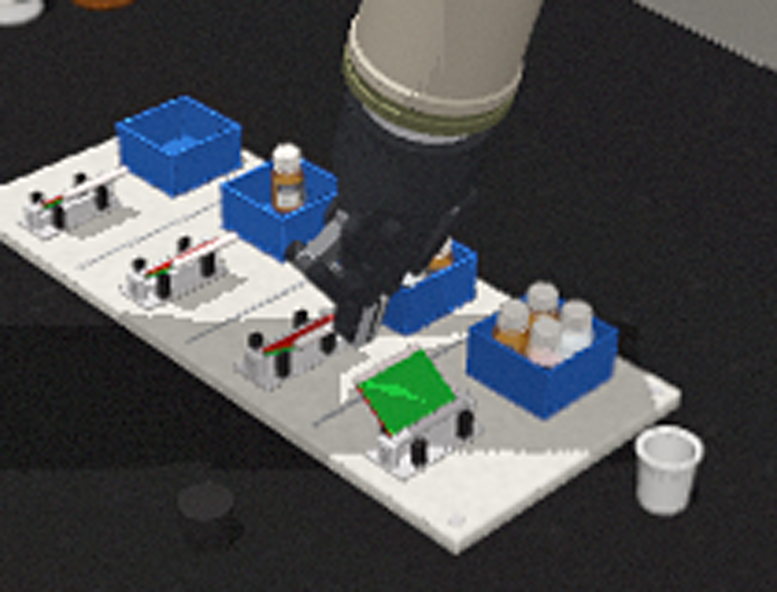

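The fingertips (about (362,338) in the crop) hang in the middle of the gap between tags 3 and 4. Descend the rest and push toward +y.

Request:
apply_moves(angular=[[0,0,0],[0,0,0],[0,0,0],[0,0,0],[0,0,0],[0,0,0],[0,0,0],[0,0,0],[0,0,0],[0,0,0],[0,0,0],[0,0,0],[0,0,0],[0,0,0],[0,0,0],[0,0,0],[0,0,0],[0,0,0]], travel=[[-0.01,0.08,-0.26],[-0.01,0.08,-0.26],[0,0,0],[-0.018,0.153,0],[-0.018,0.153,0],[-0.018,0.153,0],[-0.018,0.153,0],[-0.018,0.153,0],[-0.018,0.153,0],[-0.018,0.153,0],[-0.018,0.153,0],[0,0,0],[0,0,0],[0,0,0],[0.02,-0.2,0.1],[0.02,-0.2,0.2],[0,-0.1,0.5],[0,0,0]], jaw=[0,0,0,0,0,0,0,0,0,0,0,0,0,0,0,0,0,0])

```text
time: 9.25
tool_pos: [519.8, -97.5, 99.4]
tcp_rot: [179.8, -16.0, 96.9]
ft_force: [-0.4, -0.1, -0.6]
finger_gap: -0.4
grip_force: 0.0
```

```bash
python3 -c "
from h import *
s=snap('scene','sc5')
c=s['color'][120:280,170:380,::-1];cv2.imwrite('pics/c5.png',cv2.resize(c,None,fx=3.7,fy=3.7,interpolation=cv2.INTER_CUBIC))
"
```

```text
(no output)
```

View pics/c5.png

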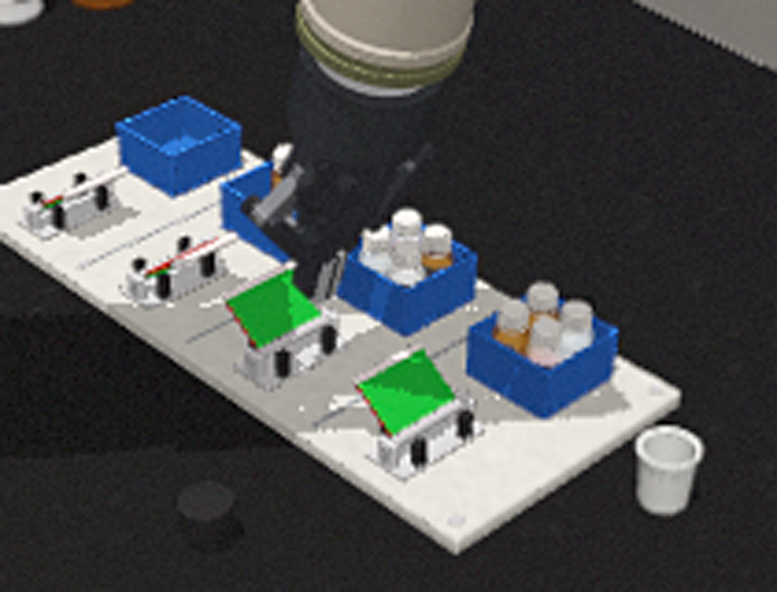

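Tag 3 (about (275,310)) now shows green, tag 4 is still green, and the vials and other things have not moved. I'll rise clear and check from the top.

Request:
apply_moves(angular=[[0,0,0],[0,0,0],[0,0,0],[0,0,0],[0,0,0],[0,0,0],[0,0,0],[0,0,0],[0,0,0],[0,0,0],[0,0,0],[0,0,0],[0,0,0],[0,0,0]], travel=[[0,0,0.6],[0,0,0.8],[0,0,0.8],[0,0,0.8],[0,-0.9,0.2],[0,-0.9,0.2],[0,-0.9,0],[0,-0.9,0],[0,-0.9,0],[0,-0.9,0],[0,-0.9,0],[0,-0.9,0],[0,0,0],[0,0,0]], jaw=[0,0,0,0,0,0,0,0,0,0,0,0,0,0])

```text
time: 11.05
tool_pos: [518.1, -383.4, 232.2]
tcp_rot: [-180.0, -16.2, 96.8]
ft_force: [-0.1, -0.0, 0.1]
finger_gap: 0.0
grip_force: 0.0
```

```bash
python3 -c "
from h import *
snap('top','top2')
"
```

```text
(no output)
```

View pics/top2.png

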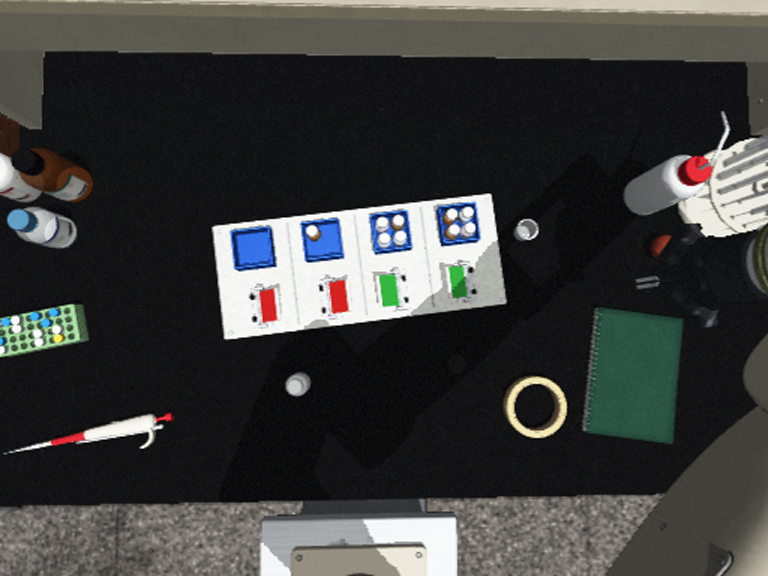

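The tags now read red, red, green, green at (268,305), (339,296), (389,290) and (457,281). The vials, bottle, stopper and cup are where they were.

```bash
python3 -c "
from bench import r
print(r.hand_in())"
```

```text
the job is handed in; nothing more can be done
None
```

I handed the job in with the tags reading red, red, green, green: I pushed tags 1 and 3 over, left 2 and 4 alone, and the final top picture shows nothing else moved; the hand-in gave no verdict.

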